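# Load the dividing fixture and hold its index pin out

### The arm

A 6-joint arm with a two-finger parallel gripper is mounted at the origin on the work surface. World frame = base frame: x ahead of the robot, y to its left, z up, the work surface at z = 0. Lengths are in m, angles in rad, forces in N, time in s.
With the tool pointing down it reaches from about 0.375 to 0.9 m from the base axis. Payload 3.1 kg.
Tool frame: the origin (TCP) lies at the very end of the fingers, on their centre line; the grasp point (between the pads) lies 19 mm behind it (tcp_to_grasp is the distance from the TCP to the grasp point, in m); z points along the fingers, y is the direction in which the jaws open and shut (so a half turn about z gives the same grasp; the last joint's range is limited). The gripper opens to 85 mm and grips with 20 to 120 N. Pads are 22 mm wide; open, the fingers measure 114 mm over their backs; the gripper's body (76 mm by 85 mm) begins 54 mm behind the grasp point. The pads swing forward as they close: fully open they stand 13 mm farther back than shut.
Start: joints at [1.107, 0.527, 1.433, -0, 1.181, -0.178], TCP at [0.176, 0.6, 0.231] pointing down, gripper open.
Joint ranges: [-3.08, 3.08], [-0.75, 2.2], [0.22, 2.44], [-1.43, 4.57], [0, 2.65], [-2.85, 2.85]. Speed limits (rad/s): [2.79, 2.79, 3.14, 3.14, 3.14, 3.14].

### API

Orientations are given as a unit quaternion [x, y, z, w].
In Python, from station import sense, snapshot, camera_info, sign_off, tcp_to_grasp gives the robot as it stands.
- The arm moves only by the shell command python3 -m inch 'ROWS' [FORCE]. ROWS is JSON, a list of rows, each a list of 3 entries, a list of its own where there are three numbers: the closure, from -1 (fully open) to 1 (shut), so that 0 is half open, then the shift along the tool's x, y, z normalised to -1 to 1, where 1 is 10 cm, then the turn, a rotation vector about the tool's x, y, z normalised to -1 to 1, where 1 is 360 degrees. In form: [[jaw, [dx, dy, dz], [ax, ay, az]], ...]. A call has 1 to 20 rows; each row is the pose to reach, as a shift and turn from the pose commanded when the call began, along the tool's axes at that moment, turning the shorter way round; what a row does not reach only later rows make up. A row lasts 1/10 s, in which the tool goes at most 50 mm and 8.59 degrees, less where a joint would pass 70% of its speed; a pose out of reach is approached as far as the arm can. A call with a number of a shift or a turn outside -1 to 1 is refused whole. A call with a gripper value outside its range is refused whole. The fingers move at their own pace and stop on an object; FORCE is the grip in N (left out, the last holds). Time passes only in rows, so rows that repeat a pose let the fingers close. It gives the time, the measured TCP pose, the force and the opening at its end, in the units of the state.
- sense(): the state, without advancing time (a new reading comes with each control period).
- snapshot(name): name is "scene" or "top" or "wrist"; returns (picture, depth): 384x512x3 uint8, blue, green, red; 384x512 float32, m along the optical axis (not along the pixel's ray), 0 where there is no reading.
- camera_info(name): a dict with "K" (3x3 intrinsics, pixels), "origin" and "orientation" of the camera in the world. Camera axes: x right, y down, z forward; pixel columns grow to the right and rows downward; lengths in m; the calibration is good to about 2 mm. A picture is of the moment at which its call begins: read the wrist's pose just before it. camera_info takes no time and is no camera call; for the wrist camera it gives the pose at the moment of the call.
- sign_off(): hands the job in, once; it reports no verdict.
The state is a dict: "t": time; "q": joint angles; "qd": joint speeds; "tau": joint torques, N m; "tcp_pos": TCP position; "tool_rot": TCP orientation; "force": force on the tool from outside, world axes, zero at the start; "ft_torque": the same for the moment, N m; "finger_gap": opening from 0.0 (shut) to 1.0 (fully open).
Only numpy, scipy, OpenCV 4.12 (cv2) and the standard library are available. Lean on these libraries where they do the work, as an engineer would, in place of code of your own. Each camera call takes 0.05 s, during which the arm holds its last target.

### The job

Set the thick brass ring flat on the raised arbour of the dividing fixture, over its boss, placing it rather than dropping it, and let go of it. Then take the knob of the spring-loaded index pin, pull it straight up as far as it goes and finish still holding it there, clear of its hole, so that the disc is free to be turned. Leave the hammer, the tub and the wooden polishing head where they are.

Things in the scene. Friction and masses are not known exactly. Their poses are not given: they have to be found in the camera images.
- blank: The work: a plain thick brass ring, 52 mm outside, 30 mm bore, 18 mm high, about 0.2 kg, lying flat on the bench at the start. Origin: centre of its underside; z is the ring's axis, up.
- fixture: Fixed steel dividing fixture, bolted down, turned by its yaw: a 150 mm square base 30 mm high, on it a horizontal index disc of 210 mm diameter (top 40 mm above the bench) with a circle of 24 dark holes, and in the middle an upright arbour. The index-pin bracket stands outside the disc on the fixture's own -y side, 26 mm wide and 78 mm high. Origin: on the arbour's axis, at bench height; z up.
- seat (a point): Centre of the arbour's flat shoulder, where the ring's underside must rest: the shoulder is 44 mm across and 85 mm above the bench, straight above the fixture's origin. Above it a boss of 23 mm diameter stands 15 mm high (its last 6 mm taper to 13 mm), which enters the ring's bore. Below the shoulder the 44 mm column goes down to 52 mm above the bench, then a 68 mm collar down to the disc. Axes as the fixture.
- pin_hole (a point): Mouth of the disc hole that the index pin sits in, on the disc's top, 95 mm from the arbour's axis on the fixture's -y side, 40 mm above the bench.
- knob (a point): Point on the axis of the index pin's knob, 13 mm below its flat top; moves with the pin. The knob is an upright dark steel barrel of 22 mm diameter and 30 mm length, straight above pin_hole; with the pin home its underside is 98 mm, this point 115 mm and its top 128 mm above the bench. Below the knob is a 10 mm stem, then a brass guide sleeve of 20 mm diameter whose top is 84 mm above the bench.
- plunger (a joint): Lift of the index pin in m: 0 with the pin home (6 mm deep in its hole), 0.016 pulled fully up against its stop; grows upward. A spring always pulls it home: about 5 N at the start of the pull, about 10 N at the stop; let go, it snaps back.
- hammer: Bystander: hammer of 240 mm with a handle, lying flat beyond the fixture. Origin at the underside, about the middle.
- tub: Bystander: black open plastic tub, 90 mm across and 55 mm high. Origin: centre of its underside.
- polisher: Bystander: dark wooden polishing head shaped like a mushroom upside down, 52 mm across and 50 mm high. Origin: centre of its underside.
Not all that is in view belongs to the job. Of the things that look like the blank, the middle-sized one is meant.

How it is judged:
By the outcome, as a careful person would: the job done as asked, in the order asked, and still so for the second after the job is handed in, while the arm keeps its last pose, push and grip.
It also fails if it takes over 46 s, if anything falls off the work surface, if the arm or the gripper's body presses on something with over 40 N, if the wrist force passes 120 N, or if a joint passes its speed limit or range.

## Working session

There is one attempt and no reset: what is moved stays moved. The work goes in short steps, Python scripts to look and compute and a shell command to move; the robot and the scene stay as the last step left them, time stands still between calls to the robot, and variables do not carry over. Pictures are saved under pics/ and viewed, and the job is handed in when it is done.

```bash
ls; mkdir -p pics; cat > h.py <<'E'
import numpy as np, cv2
from scipy.spatial.transform import Rotation as R
from station import sense, snapshot, camera_info, sign_off, tcp_to_grasp
def cloud(name,depth,info):
    K=np.array(info["K"]);v,u=np.mgrid[0:depth.shape[0],0:depth.shape[1]]
    P=np.stack([(u-K[0,2])/K[0,0]*depth,(v-K[1,2])/K[1,1]*depth,depth],-1)
    return P@R.from_quat(info["orientation"]).as_matrix().T+np.array(info["origin"])
def take(name,tag):
    i=camera_info(name); p,d=snapshot(name); cv2.imwrite(f"pics/{tag}.png",p)
    np.savez(f"{tag}.npz",p=p,d=d,K=i["K"],o=i["origin"],q=i["orientation"])
    return p,d,i,cloud(name,d,i)
E
python3 - <<'E'
from h import *
s=sense();print(s, tcp_to_grasp if not callable(tcp_to_grasp) else tcp_to_grasp())
for n in("scene","top","wrist"):
    p,d,i,c=take(n,n+"0");print(n,i)
E
```

```text
pics
{'t': 0.0, 'q': array([ 1.10650551e+00,  5.28487643e-01,  1.43390401e+00,  3.33049486e-06,
        1.18139972e+00, -1.78516372e-01]), 'qd': array([ 0.00055697,  0.00059551, -0.00086648,  0.00117176,  0.00147662,
        0.00074635]), 'tau': array([-1.14106930e-03, -4.42351127e+01, -1.78019947e+01, -3.30890989e-04,
        8.54873098e-03, -1.15754028e-05]), 'tcp_pos': array([0.17584191, 0.59900578, 0.23031989]), 'tool_rot': array([ 1.42402043e-01,  9.89808289e-01, -1.04257839e-03, -3.48747248e-04]), 'force': array([-0.0584594 , -0.89238276,  0.80809382]), 'ft_torque': array([ 0.01219968, -0.01949575, -0.01482429]), 'finger_gap': 0.9983416329972463} 0.0187
scene {'K': array([[376.35943746,   0.        , 255.25989667],
       [  0.        , 376.35943746, 191.98754134],
       [  0.        ,   0.        ,   1.        ]]), 'origin': array([1.06716658, 0.61980962, 0.79697925]), 'orientation': array([ 0.35292054,  0.85609823, -0.35063352, -0.1399966 ])}
top {'K': array([[471.41622637,   0.        , 253.33032506],
       [  0.        , 471.41622637, 191.24212986],
       [  0.        ,   0.        ,   1.        ]]), 'origin': array([0.4732845 , 0.08554925, 1.19925986]), 'orientation': array([-0.69881152,  0.71279022, -0.03634215,  0.04766351])}
wrist {'K': array([[293.31402772,   0.        , 259.20677624],
       [  0.        , 293.31402772, 196.24849109],
       [  0.        ,   0.        ,   1.        ]]), 'origin': array([0.10814649, 0.61951648, 0.37315544]), 'orientation': array([0.79206499, 0.59361147, 0.08397765, 0.11491838])}
```

View pics/scene0.png

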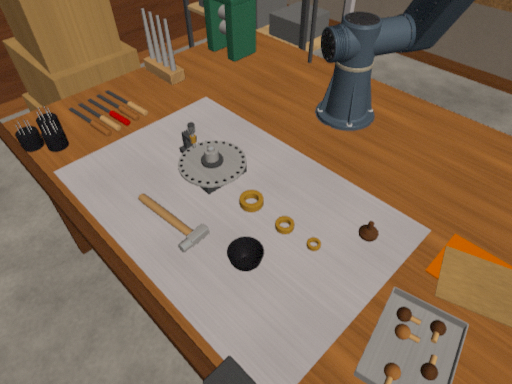

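View pics/top0.png

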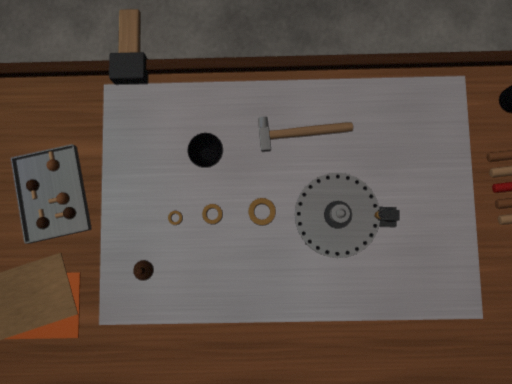

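View pics/wrist0.png

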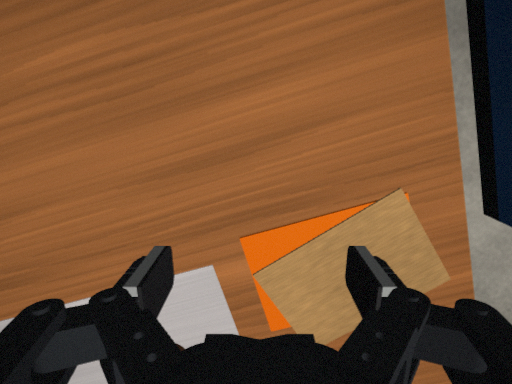

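Ring candidates in the top view: small (175,218), middle (212,214), large (262,211). In the scene view they are at (314,243), (285,225) and (251,201). By the description I choose the middle one. Next I measure their sizes and look at a close crop.

```bash
python3 - <<'E'
from h import *
for n in("top","scene"):
    z=np.load(n+"0.npz");p=z["p"];d=z["d"];i=dict(K=z["K"],origin=z["o"],orientation=z["q"]);c=cloud(n,d,i)
    hsv=cv2.cvtColor(p,cv2.COLOR_BGR2HSV)
    m=((hsv[...,1]>110)&(hsv[...,0]>12)&(hsv[...,0]<32)).astype(np.uint8)
    k,l,st,ce=cv2.connectedComponentsWithStats(m)
    for j in range(1,k):
        if 40<st[j,4]<1500:
            P=c[l==j];
            if not(0.2<np.median(P[:,0])<0.8): continue
            zt=np.percentile(P[:,2],80);T=P[abs(P[:,2]-zt)<.004]
            cc,r=cv2.minEnclosingCircle(T[:,:2].astype(np.float32))
            print(n,ce[j].round(),st[j,4],"z",zt.round(4),"c",np.round(cc,4),"D",round(2*r,4),np.round((T.max(0)-T.min(0)),3))
    # bracket / fixture heights
    B=(c[...,0]>.2)&(c[...,0]<.8)&(c[...,2]>.005)&(c[...,2]<.15)&(c[...,1]>-.45)&(c[...,1]<0.05)
    for lo,hi in((.03,.05),(.05,.08),(.08,.092),(.095,.105),(.11,.135)):
        M=B&(c[...,2]>lo)&(c[...,2]<hi)
        if M.sum(): print(n,lo,hi,M.sum(),c[M].min(0).round(3),c[M].max(0).round(3),c[M].mean(0).round(4))
p=cv2.imread("pics/top0.png")
cv2.imwrite("pics/crop0.png",cv2.resize(p[160:270,160:420],None,fx=3,fy=3,interpolation=cv2.INTER_CUBIC))
E
```

```text
top [311. 130.] 582 z 0.0263 c [ 0.7688 -0.0453] D 0.2082 [0.032 0.207 0.008]
top [500. 171.] 227 z 0.024 c [ 0.6561 -0.5202] D 0.0519 [0.025 0.049 0.008]
top [ 92. 197.] 52 z 0.0024 c [0.6138 0.5161] D 0.043 [0.021 0.039 0.007]
top [262. 211.] 329 z 0.0257 c [0.5637 0.0837] D 0.0664 [0.065 0.063 0.008]
top [ 94. 211.] 48 z 0.0022 c [0.5739 0.5105] D 0.0376 [0.033 0.029 0.006]
top [212. 214.] 173 z 0.0197 c [0.5606 0.2079] D 0.0491 [0.048 0.046 0.007]
top [175. 217.] 79 z 0.0149 c [0.5534 0.303 ] D 0.0346 [0.031 0.033 0.007]
top [504. 219.] 138 z 0.0239 c [ 0.5343 -0.5207] D 0.0315 [0.02  0.028 0.008]
top [ 72. 242.] 328 z 0.0025 c [0.4987 0.5716] D 0.1451 [0.048 0.145 0.008]
top [ 87. 267.] 135 z 0.002 c [0.4319 0.5263] D 0.0618 [0.057 0.052 0.007]
top [ 15. 348.] 68 z 0.0017 c [0.2344 0.7004] D 0.0443 [0.044 0.033 0.007]
top [  3. 352.] 70 z 0.0017 c [0.2295 0.7307] D 0.043 [0.041 0.025 0.007]
top [ 58. 351.] 44 z 0.0016 c [0.2293 0.5925] D 0.0447 [0.031 0.036 0.006]
top [ 88. 355.] 46 z 0.0019 c [0.2198 0.5187] D 0.0417 [0.03  0.034 0.007]
top [ 75. 357.] 51 z 0.0026 c [0.2106 0.5
[... 1098 characters left out ...]
 0.007]
scene [437. 333.] 114 z 0.0309 c [0.56   0.6428] D 0.0366 [0.036 0.019 0.008]
scene [431. 367.] 157 z 0.034 c [0.6427 0.666 ] D 0.0265 [0.025 0.024 0.007]
scene [392. 373.] 240 z 0.0342 c [0.6939 0.6151] D 0.0258 [0.022 0.024 0.008]
scene 0.03 0.05 2228 [ 0.447 -0.244  0.03 ] [0.655 0.004 0.05 ] [ 0.5596 -0.0918  0.0404]
scene 0.05 0.08 321 [ 0.517 -0.242  0.05 ] [ 0.584 -0.066  0.08 ] [ 0.5564 -0.1312  0.063 ]
scene 0.08 0.092 122 [ 0.53  -0.238  0.08 ] [ 0.573 -0.079  0.092] [ 0.5534 -0.1198  0.085 ]
scene 0.095 0.105 41 [ 0.537 -0.198  0.095] [ 0.561 -0.09   0.105] [ 0.5515 -0.1227  0.0997]
scene 0.11 0.135 60 [ 0.537 -0.206  0.11 ] [ 0.557 -0.182  0.13 ] [ 0.5487 -0.1914  0.1223]
```

View pics/crop0.png

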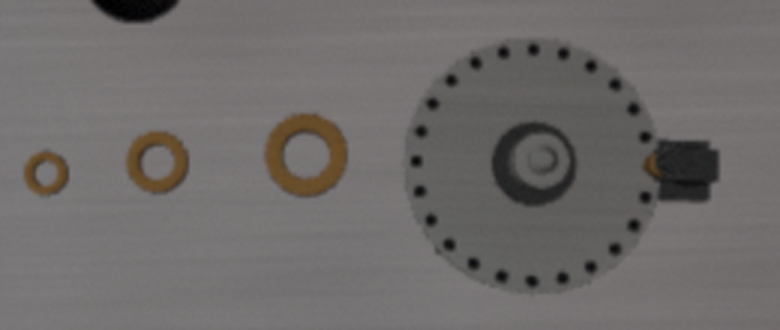

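The crop shows three rings of 35, 52 and 68 mm outside diameter. The middle one, at crop (157,162) and top-view (212,214), measures about 50 mm across with its top at 19 mm, near (0.561,0.209), so it is the blank. The arbour is near (0.550,-0.101) and the knob near (0.546,-0.194), so the jaws should open along world x for both. I turn the tool while approaching.

```bash
python3 -m inch '[[-1,[-0.15,-0.15,0],[0,0,0.023]],[-1,[-0.3,-0.3,0],[0,0,0.046]],[-1,[-0.45,-0.45,0],[0,0,0.069]],[-1,[-0.6,-0.6,0],[0,0,0.092]],[-1,[-0.75,-0.75,0],[0,0,0.115]],[-1,[-0.9,-0.9,0],[0,0,0.138]],[-1,[-1,-1,0],[0,0,0.161]],[-1,[-1,-1,0],[0,0,0.184]],[-1,[-1,-1,0],[0,0,0.2044]],[-1,[-1,-1,0],[0,0,0.2044]]]' 30; python3 -c "
from h import *
s=sense();print(s['tcp_pos'],R.from_quat(s['tool_rot']).as_matrix().round(3),s['q'])"
```

```text
t: 1.15
tcp_pos: [0.2439, 0.4752, 0.2311]
tool_rot: [0.707, 0.707, -0.0, 0.0]
force: [-0.1, -0.7, 0.2]
finger_gap: 1.0
[0.24392663 0.47518821 0.23114184] [[-0.001  1.    -0.   ]
 [ 1.     0.001 -0.   ]
 [-0.    -0.    -1.   ]] [ 8.87215288e-01  4.06015704e-01  1.66005774e+00 -1.50747776e-05
  1.07604650e+00  8.86637369e-01]
```

```bash
python3 -m inch '[[-1,[-0.2,0.3,0],[0,0,0]],[-1,[-0.5,0.65,0],[0,0,0]],[-1,[-0.8,1,0],[0,0,0]]]' >/dev/null; python3 -m inch '[[-1,[-0.3,0.35,0],[0,0,0]],[-1,[-0.6,0.7,0],[0,0,0]],[-1,[-0.9,1,0],[0,0,0]]]' >/dev/null;  python3 -m inch '[[-1,[-0.3,0.4,0],[0,0,0]],[-1,[-0.6,0.8,0],[0,0,0]],[-1,[-0.9,1,0],[0,0,0]],[-1,[-0.9,1,0],[0,0,0]],[-1,[-0.9,1,0],[0,0,0]]]'; python3 - <<'E'
from h import *
p,d,i,c=take("wrist","w1");print(sense()['tcp_pos'],i)
E
```

```text
t: 2.25
tcp_pos: [0.544, 0.2151, 0.2308]
tool_rot: [0.707, 0.707, -0.0, -0.001]
force: [-0.8, 0.1, 0.5]
finger_gap: 0.999
[0.54326714 0.21594201 0.23086884] {'K': array([[293.31402772,   0.        , 259.20677624],
       [  0.        , 293.31402772, 196.24849109],
       [  0.        ,   0.        ,   1.        ]]), 'origin': array([0.54540543, 0.28699212, 0.37351899]), 'orientation': array([ 9.89654686e-01,  9.67921093e-04, -1.37534790e-03,  1.43460010e-01])}
```

View pics/w1.png

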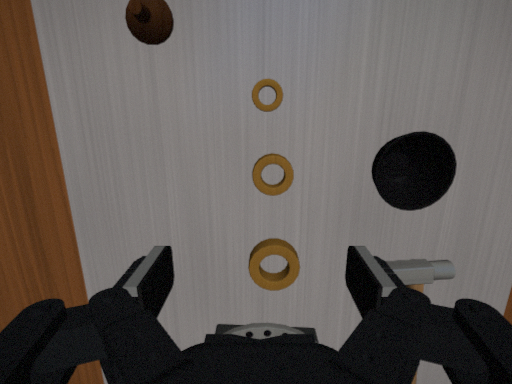

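The wrist view shows the small ring at (267,95), the middle ring at (273,174) and the large ring at (274,264), with a fixture edge at the bottom. I take a second wrist view lower and triangulate.

```bash
cat >> h.py <<'E'
def load(tag,name="wrist"):
    z=np.load(tag+".npz");i=dict(K=z["K"],origin=z["o"],orientation=z["q"]);return z["p"],z["d"],i,cloud(name,z["d"],i)
def ray(i,uv):
    K=np.array(i["K"]);v=np.array([(uv[0]-K[0,2])/K[0,0],(uv[1]-K[1,2])/K[1,1],1.]);v=R.from_quat(i["orientation"]).as_matrix()@v
    return np.array(i["origin"]),v/np.linalg.norm(v)
def tri(rs):
    A=sum(np.eye(3)-np.outer(d,d) for o,d in rs);b=sum((np.eye(3)-np.outer(d,d))@o for o,d in rs);return np.linalg.solve(A,b)
def onz(i,uv,z):
    o,d=ray(i,uv);return o+d*(z-o[2])/d[2]
def rings(tag,verbose=True):
    p,d,i,c=load(tag);hsv=cv2.cvtColor(p,cv2.COLOR_BGR2HSV)
    m=((hsv[...,1]>110)&(hsv[...,0]>12)&(hsv[...,0]<32)&(c[...,2]>.006)&(c[...,2]<.2)).astype(np.uint8)
    k,l,st,ce=cv2.connectedComponentsWithStats(m);out=[]
    for j in range(1,k):
        if st[j,4]<150: continue
        P=c[l==j];zt=np.percentile(P[:,2],70)
        top=((l==j)&(c[...,2]>zt-.004)).astype(np.uint8)
        cs,_=cv2.findContours(top,cv2.RETR_EXTERNAL,cv2.CHAIN_APPROX_NONE);cn=max(cs,key=len)
        if len(cn)<10: continue
        e=cv2.fitEllipse(cn);X=onz(i,e[0],zt)
        W=np.array([onz(i,q[0],zt)[:2] for q in cn]);D=2*np.median(np.hypot(*(W-X[:2]).T))
        out.append((e[0],zt,X,D))
        if verbose: print(tag,np.round(e[0],1),st[j,4],"ztop",zt.round(4),"X",X.round(4),"D",D.round(4))
    return i,out
E
python3 -m inch '[[-1,[-0.2,0.1,0.2],[0,0,0]],[-1,[-0.4,0.1,0.4],[0,0,0]],[-1,[-0.5,0.1,0.5],[0,0,0]],[-1,[-0.5,0.1,0.5],[0,0,0]],[-1,[-0.5,0.1,0.5],[0,0,0]]]'; python3 - <<'E'
from h import *
p,d,i,c=take("wrist","w2")
i1,a=rings("w1");i2,b=rings("w2")
for x in a:
  for y in b:
    if abs(x[3]-y[3])<.004 and abs(x[2][1]-y[2][1])<.02: print("tri",tri([ray(i1,x[0]),ray(i2,y[0])]).round(4))
E
```

```text
t: 2.8
tcp_pos: [0.5539, 0.1668, 0.1817]
tool_rot: [0.706, 0.708, 0.0, -0.0]
force: [1.0, 0.2, 0.0]
finger_gap: 0.996
w1 [145.3  15.3] 475 ztop 0.026 X [0.4251 0.3811 0.026 ] D 0.0248
w1 [266.9  94.6] 486 ztop 0.0132 X [0.5532 0.3034 0.0132] D 0.0344
w1 [272.5 174.7] 889 ztop 0.0184 X [0.5609 0.2097 0.0184] D 0.0491
w1 [273.8 266.7] 1581 ztop 0.0245 X [0.5642 0.0855 0.0245] D 0.0667
w2 [258.1  39.6] 839 ztop 0.0132 X [0.5534 0.3027 0.0132] D 0.0351
w2 [265.4 139.3] 1252 ztop 0.0184 X [0.561  0.2093 0.0184] D 0.0492
w2 [267.5 251. ] 2167 ztop 0.0245 X [0.5643 0.0854 0.0245] D 0.0667
w2 [434.2 286. ] 541 ztop 0.0243 X [0.7603 0.0407 0.0243] D 0.0324
w2 [425.4 372.2] 365 ztop 0.0253 X [ 0.7701 -0.0863  0.0253] D 0.0313
tri [0.5533 0.3036 0.0086]
tri [0.5611 0.2089 0.015 ]
tri [0.5643 0.0846 0.023 ]
```

View pics/w2.png

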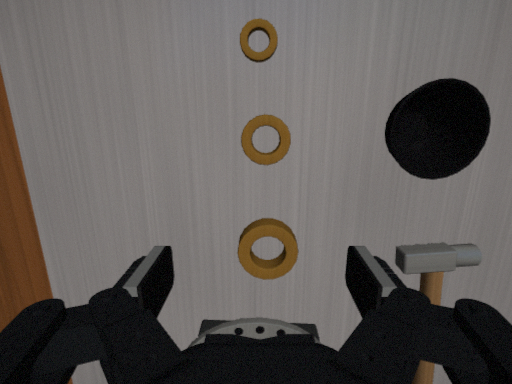

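The second view shows the blank at (265,139). Both views put it at (0.561,0.209) with its top at 18 mm, which matches. I move above it and descend.

```bash
python3 -m inch '[[-1,[0.2,0.04,0],[0,0,0]],[-1,[0.44,0.07,0.2],[0,0,0]],[-1,[0.44,0.07,0.5],[0,0,0]],[-1,[0.44,0.07,0.8],[0,0,0]],[-1,[0.44,0.07,1],[0,0,0]],[-1,[0.44,0.07,1],[0,0,0]],[-1,[0.44,0.07,1],[0,0,0]]]'; python3 - <<'E'
from h import *
p,d,i,c=take("wrist","w3");print(sense()['tcp_pos'],sense()['force'])
E
```

```text
t: 3.55
tcp_pos: [0.5617, 0.2106, 0.0822]
tool_rot: [0.706, 0.708, 0.001, 0.0]
force: [-0.6, 0.3, 1.1]
finger_gap: 1.001
[0.56227464 0.21052592 0.0828407 ] [ 0.70361038 -0.17463679 -0.32034028]
```

View pics/w3.png

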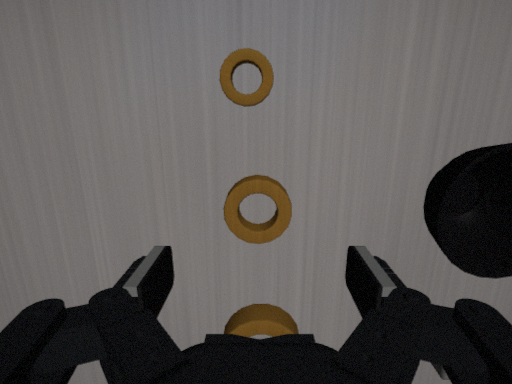

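Ring at (258,210) is centred between the fingers at (172) and (347). I descend to about 4 mm and close.

```bash
python3 -m inch '[[-1,[-0.01,-0.01,0.3],[0,0,0]],[-1,[-0.01,-0.01,0.5],[0,0,0]],[-1,[-0.01,-0.01,0.65],[0,0,0]],[-1,[-0.01,-0.01,0.74],[0,0,0]],[-1,[-0.01,-0.01,0.78],[0,0,0]],[-1,[-0.01,-0.01,0.78],[0,0,0]]]' 40; python3 -m inch '[[1,[0,0,0],[0,0,0]],[1,[0,0,0],[0,0,0]],[1,[0,0,0],[0,0,0]],[1,[0,0,0],[0,0,0]],[1,[0,0,0],[0,0,0]],[1,[0,0,0],[0,0,0]],[1,[0,0,0],[0,0,0]],[1,[0,0,0],[0,0,0]]]' 40; python3 - <<'E'
from h import *
p,d,i,c=take("wrist","w4");print(sense()['tcp_pos'],sense()['force'],sense()["finger_gap"]*85)
E
```

```text
t: 4.2
tcp_pos: [0.5604, 0.2088, 0.0035]
tool_rot: [0.707, 0.707, 0.0, 0.0]
force: [-0.3, -0.6, -0.2]
finger_gap: 1.003
t: 5.0
tcp_pos: [0.5605, 0.2088, 0.0046]
tool_rot: [0.707, 0.707, 0.0, 0.0]
force: [-0.6, -0.3, 4.8]
finger_gap: 0.59
[0.56049461 0.20882834 0.00463554] [-1.4335485   0.31948945  5.58927012] 50.15269359613953
```

View pics/w4.png

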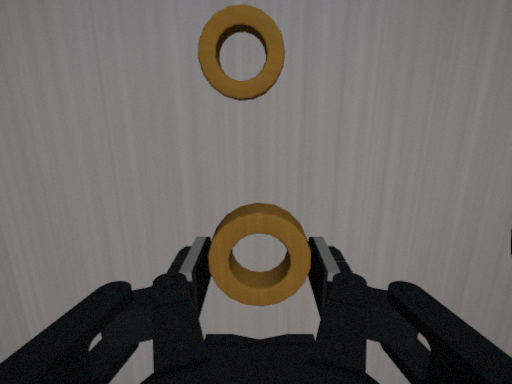

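Grip took: opening 50 mm against the 52 mm ring, with the ring at (260,254) between the pads. I lift.

```bash
python3 -m inch '[[1,[0,0,-0.1],[0,0,0]],[1,[0,0,-0.3],[0,0,0]],[1,[0,0,-0.6],[0,0,0]],[1,[0,0,-1],[0,0,0]],[1,[0,0,-1],[0,0,0]]]' 60;python3 -m inch '[[1,[-0.2,0,-0.2],[0,0,0]],[1,[-0.5,0,-0.5],[0,0,0]],[1,[-0.75,0,-0.9],[0,0,0]],[1,[-1,0,-1],[0,0,0]],[1,[-1,0,-1],[0,0,0]],[1,[-1,0,-1],[0,0,0]]]'; python3 - <<'E'
from h import *
p,d,i,c=take("wrist","w5");print(sense()['tcp_pos'],sense()['force'],sense()["finger_gap"]*85)
hsv=cv2.cvtColor(p,cv2.COLOR_BGR2HSV)
s=sense();T=R.from_quat(s['tool_rot']).as_matrix()
m=((hsv[...,1]>110)&(hsv[...,0]>12)&(hsv[...,0]<32)&(c[...,2]>.12)).astype(np.uint8)
P=c[m>0];L=(P-s['tcp_pos'])@T
print(len(L),np.percentile(L,[1,20,50,80,99],axis=0).round(4))
top=L[abs(L[:,2]-np.percentile(L[:,2],20))<.004]
A=np.c_[top[:,:2],np.ones(len(top))];print("plane",np.linalg.lstsq(A,top[:,2],rcond=None)[0],"mid",(top[:,:2].max(0)+top[:,:2].min(0))/2,np.ptp(top[:,:2],0))
E
```

```text
t: 5.55
tcp_pos: [0.5639, 0.2095, 0.1088]
tool_rot: [0.707, 0.707, 0.005, 0.003]
force: [0.6, 1.5, -2.1]
finger_gap: 0.577
t: 6.15
tcp_pos: [0.5594, 0.1084, 0.2028]
tool_rot: [0.707, 0.707, -0.0, -0.001]
force: [0.2, 0.2, -2.8]
finger_gap: 0.576
[0.55900836 0.1089706  0.2022211 ] [-0.87348139 -0.1866584  -3.37896622] 49.3192234769656
6929 [[-0.0239 -0.0232 -0.1433]
 [-0.0147 -0.0131 -0.0142]
 [ 0.0019  0.0015 -0.0135]
 [ 0.0182  0.0163 -0.0102]
 [ 0.0713  0.051   0.0015]]
plane [ 0.00410881  0.00044314 -0.01360825] mid [-0.00033408  0.00155003] [0.05097637 0.04975371]
```

View pics/w5.png

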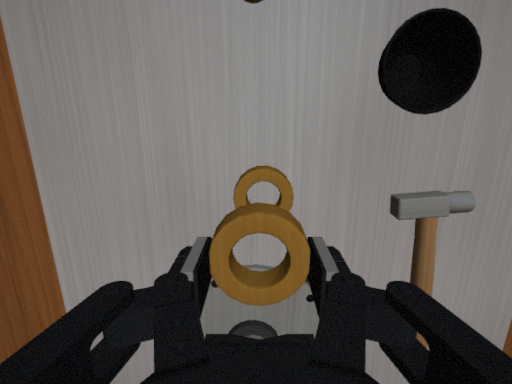

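Ring held level, with its underside 4.4 mm below the TCP and centred within 1.5 mm. I pass high over the fixture so the wrist camera sees the arbour and knob unobstructed from two places.

```bash
python3 -m inch '[[1,[-0.2,0,-0.1],[0,0,0]],[1,[-0.5,0,-0.2],[0,0,0]],[1,[-1,0,-0.2],[0,0,0]],[1,[-1,0,-0.2],[0,0,0]]]' >/dev/null;python3 -m inch '[[1,[-0.4,0,0],[0,0,0]],[1,[-0.8,-0.05,0],[0,0,0]],[1,[-1,-0.1,0],[0,0,0]],[1,[-1,-0.1,0],[0,0,0]]]'>/dev/null;python3 -m inch '[[1,[-0.3,0,0],[0,0,0]],[1,[-0.6,0,0],[0,0,0]],[1,[-0.6,0,0],[0,0,0]],[1,[-0.6,0,0],[0,0,0]]]'; python3 - <<'E'
from h import *
take("wrist","w6");
E
python3 -m inch '[[1,[-0.3,0,0],[0,0,0]],[1,[-0.6,0,0],[0,0,0]],[1,[-0.8,0,0],[0,0,0]],[1,[-0.8,0,0],[0,0,0]],[1,[-0.8,0,0],[0,0,0]]]'; python3 - <<'E'
from h import *
take("wrist","w7");a=cv2.imread("pics/w6.png");b=cv2.imread("pics/w7.png")
cv2.imwrite("pics/w67.png",cv2.resize(np.hstack([a,b]),(800,300),interpolation=cv2.INTER_AREA))
for t in("w6","w7"):
    p,d,i,c=load(t)
    for n,lo,hi,b in(("shoulder",.080,.089,[.51,.59,-.14,-.06]),("boss",.097,.104,[.51,.59,-.14,-.06]),("collar",.048,.056,[.5,.6,-.15,-.05]),("knob",.12,.135,[.51,.59,-.23,-.16]),("disc",.036,.043,[.43,.67,-.25,.02])):
        M=(c[...,2]>lo)&(c[...,2]<hi)&(c[...,0]>b[0])&(c[...,0]<b[1])&(c[...,1]>b[2])&(c[...,1]<b[3])
        if M.sum()>20:
            P=c[M];(cx,cy),r=cv2.minEnclosingCircle(P[:,:2].astype(np.float32));print(t,n,M.sum(),"z",np.median(P[:,2]).round(4),"circ",round(cx,4),round(cy,4),"D",round(2*r,4),"bbox",P.min(0)[:2].round(4),P.max(0)[:2].round(4))
E
```

```text
t: 7.4
tcp_pos: [0.55, -0.1497, 0.2222]
tool_rot: [0.707, 0.707, 0.0, -0.002]
force: [-0.3, 0.7, -2.3]
finger_gap: 0.579
t: 7.95
tcp_pos: [0.5501, -0.2301, 0.2229]
tool_rot: [0.707, 0.707, 0.0, -0.001]
force: [-0.1, -0.2, -2.1]
finger_gap: 0.579
w6 shoulder 1185 z 0.0851 circ 0.5515 -0.1025 D 0.0441 bbox [ 0.5296 -0.1245] [ 0.573  -0.0807]
w6 boss 318 z 0.0997 circ 0.5513 -0.1024 D 0.0195 bbox [ 0.5423 -0.112 ] [ 0.5603 -0.0934]
w6 collar 1574 z 0.0521 circ 0.5514 -0.1026 D 0.068 bbox [ 0.5185 -0.1364] [ 0.585  -0.0693]
w6 knob 497 z 0.128 circ 0.5471 -0.1967 D 0.0234 bbox [ 0.536  -0.2072] [ 0.558  -0.1853]
w6 disc 25483 z 0.0402 circ 0.5513 -0.1023 D 0.2099 bbox [ 0.4472 -0.1979] [0.6558 0.0019]
w7 shoulder 1511 z 0.0851 circ 0.5512 -0.1026 D 0.0439 bbox [ 0.5296 -0.1244] [ 0.573 -0.081]
w7 boss 410 z 0.0994 circ 0.5511 -0.1026 D 0.0194 bbox [ 0.5415 -0.1115] [ 0.5604 -0.0935]
w7 collar 1793 z 0.052 circ 0.5513 -0.1028 D 0.0679 bbox [ 0.5177 -0.1363] [ 0.5847 -0.0695]
w7 knob 578 z 0.128 circ 0.547 -0.1973 D 0.0233 bbox [ 0.5356 -0.2087] [ 0.5583 -0.186 ]
w7 disc 22459 z 0.0402 circ 0.5511 -0.1026 D 0.2098 bbox [ 0.4469 -0.2056] [ 0.6556 -0.0557]
```

View pics/w67.png

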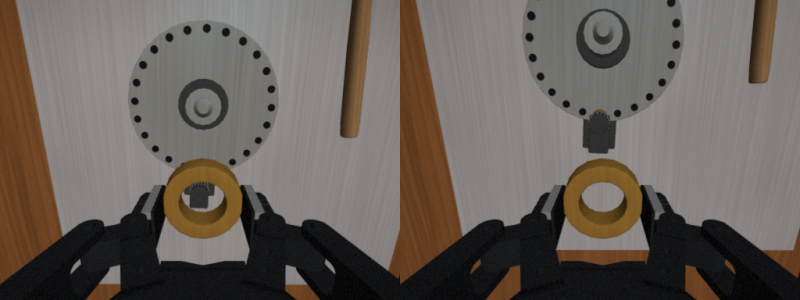

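```bash
python3 - <<'E'
from h import *
s=sense();print(s['tcp_pos'])
for t,tc in(("w6",[.55,-.1497,.2222]),("w7",s['tcp_pos'])):
    p,d,i,c=load(t);hsv=cv2.cvtColor(p,cv2.COLOR_BGR2HSV)
    m=((hsv[...,1]>110)&(hsv[...,0]>12)&(hsv[...,0]<32)&(c[...,2]>.17))
    P=c[m];zt=np.median(P[:,2]);m=(m&(abs(c[...,2]-zt)<.004)).astype(np.uint8)
    cs,h=cv2.findContours(m,cv2.RETR_CCOMP,cv2.CHAIN_APPROX_NONE)
    for cn in cs:
        if len(cn)>60:
            e=cv2.fitEllipse(cn);X=onz(i,e[0],zt);W=np.array([onz(i,q[0],zt)[:2] for q in cn]);
            print(t,X.round(4),(X-np.array(tc)).round(4),"D",2*np.median(np.hypot(*(W-X[:2]).T)).round(4),cv2.minEnclosingCircle(W.astype(np.float32)))
E
```

```text
[ 0.55006312 -0.22965752  0.22291566]
w6 [ 0.5512 -0.1476  0.2352] [0.0012 0.0021 0.013 ] D 0.05 ((0.5511664152145386, -0.14885525405406952), 0.02612876147031784)
w6 [ 0.5513 -0.148   0.2352] [0.0013 0.0017 0.013 ] D 0.029 ((0.5512219071388245, -0.14855773746967316), 0.015124505385756493)
w7 [ 0.5512 -0.228   0.2359] [0.0012 0.0017 0.0129] D 0.05 ((0.551116943359375, -0.2290690541267395), 0.026231328025460243)
w7 [ 0.5513 -0.2282  0.2359] [0.0013 0.0015 0.0129] D 0.029 ((0.5513260960578918, -0.22844873368740082), 0.015175479464232922)
```

Ring centre sits at TCP + (1.2, 1.1) mm and the arbour is at (0.5512,-0.1026), seen the same in both views. The TCP target is therefore (0.550,-0.1037).

```bash
python3 -m inch '[[1,[0.3,0,0],[0,0,0]],[1,[0.7,0,0],[0,0,0]],[1,[1,0,0],[0,0,0]],[1,[1,0,0],[0,0,0]]]' >/dev/null;python3 -m inch '[[1,[0.26,0,0],[0,0,0]],[1,[0.26,0,0.3],[0,0,0]],[1,[0.26,0,0.7],[0,0,0]],[1,[0.26,0,1],[0,0,0]],[1,[0.26,0,1],[0,0,0]],[1,[0.26,0,1],[0,0,0]]]'; python3 - <<'E'
from h import *
p,d,i,c=take("wrist","w8");take("scene","s8");print(sense()['tcp_pos'],sense()['force'])
b=cv2.imread("pics/s8.png")[90:210,140:300]
cv2.imwrite("pics/w8c.png",np.hstack([cv2.resize(p,(400,300)),cv2.resize(b,(400,300),interpolation=cv2.INTER_CUBIC)]))
E
```

```text
t: 9.0
tcp_pos: [0.5505, -0.105, 0.1235]
tool_rot: [0.707, 0.708, -0.0, -0.0]
force: [-0.5, 0.8, -1.5]
finger_gap: 0.578
[ 0.55183196 -0.10574395  0.12507439] [ 0.23914117 -0.25725087 -1.58443386]
```

View pics/w8c.png

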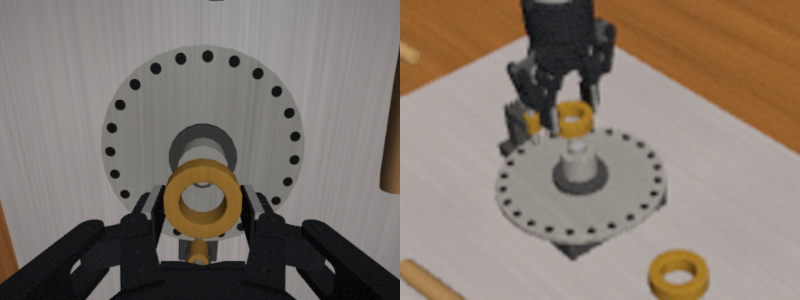

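The wrist view shows the ring directly above the arbour and the scene view confirms it. I enter the boss slowly.

```bash
python3 -m inch '[[1,[0.005,0,0.06],[0,0,0]],[1,[0.005,0,0.12],[0,0,0]],[1,[0.005,0,0.18],[0,0,0]],[1,[0.005,0,0.23],[0,0,0]],[1,[0.005,0,0.23],[0,0,0]],[1,[0.005,0,0.23],[0,0,0]]]';  python3 -m inch '[[1,[0,0,0.03],[0,0,0]],[1,[0,0,0.06],[0,0,0]],[1,[0,0,0.08],[0,0,0]],[1,[0,0,0.08],[0,0,0]],[1,[0,0,0.08],[0,0,0]]]'
```

```text
t: 9.7
tcp_pos: [0.5502, -0.1048, 0.1]
tool_rot: [0.707, 0.707, -0.0, -0.0]
force: [0.1, 0.2, -2.3]
finger_gap: 0.58
t: 10.2
tcp_pos: [0.5503, -0.1048, 0.0922]
tool_rot: [0.707, 0.707, -0.0, -0.0]
force: [0.2, -0.3, -1.5]
finger_gap: 0.578
```

```bash
python3 -m inch '[[1,[0,0,0.01],[0,0,0]],[1,[0,0,0.02],[0,0,0]],[1,[0,0,0.025],[0,0,0]],[1,[0,0,0.025],[0,0,0]]]'
python3 - <<'E'
from h import *
p,d,i,c=take("wrist","w9");s=sense();print(s['tcp_pos'],s['force'])
hsv=cv2.cvtColor(p,cv2.COLOR_BGR2HSV)
m=((hsv[...,1]>110)&(hsv[...,0]>12)&(hsv[...,0]<32)&(c[...,2]>.09)&(c[...,1]>-.14))
print(np.median(c[m][:,2]))
E
```

```text
t: 10.6
tcp_pos: [0.5503, -0.1048, 0.0899]
tool_rot: [0.707, 0.707, -0.0, 0.0]
force: [-0.3, 0.3, -0.4]
finger_gap: 0.58
[ 0.55033534 -0.10481242  0.0899166 ] [-0.8775286  -0.74124032 -1.67585904]
0.10288961981386884
```

View pics/w9.png

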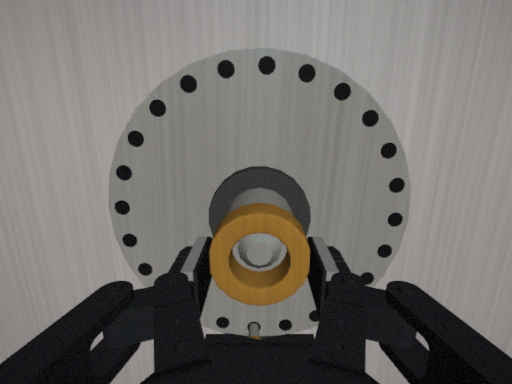

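Boss at (259,250) sits inside the bore and the ring top reads 103 mm, so it is all but seated. I ease down to contact.

```bash
python3 -m inch '[[1,[0,0,0.005],[0,0,0]],[1,[0,0,0.01],[0,0,0]],[1,[0,0,0.01],[0,0,0]]]'; python3 -m inch '[[1,[0,0,0.005],[0,0,0]],[1,[0,0,0.01],[0,0,0]],[1,[0,0,0.01],[0,0,0]]]'
```

```text
t: 10.95
tcp_pos: [0.5503, -0.1048, 0.0898]
tool_rot: [0.707, 0.707, 0.0, 0.0]
force: [-2.1, 1.0, 6.0]
finger_gap: 0.578
t: 11.25
tcp_pos: [0.5504, -0.1048, 0.0898]
tool_rot: [0.707, 0.707, 0.0, 0.0]
force: [-3.8, 1.1, 12.2]
finger_gap: 0.58
```

Contact force rose to 12 N with no further descent, so it is seated. I relax the push and open.

```bash
python3 -m inch '[[1,[0,0,-0.012],[0,0,0]],[1,[0,0,-0.012],[0,0,0]],[-0.25,[0,0,-0.012],[0,0,0]],[-0.4,[0,0,-0.012],[0,0,0]],[-0.6,[0,0,-0.012],[0,0,0]],[-0.7,[0,0,-0.012],[0,0,0]],[-0.7,[0,0,-0.012],[0,0,0]],[-0.7,[0,0,-0.012],[0,0,0]]]' 20
python3 - <<'E'
from h import *
p,d,i,c=take("wrist","w10");s=sense();print(s['tcp_pos'],s['force'])
hsv=cv2.cvtColor(p,cv2.COLOR_BGR2HSV)
m=((hsv[...,1]>110)&(hsv[...,0]>12)&(hsv[...,0]<32)&(c[...,2]>.09)&(c[...,1]>-.14))
print(np.median(c[m][:,2]))
E
```

```text
t: 12.05
tcp_pos: [0.5503, -0.1048, 0.0889]
tool_rot: [0.707, 0.707, -0.0, -0.0]
force: [-0.4, -1.1, -0.2]
finger_gap: 0.854
[ 0.55031395 -0.10477726  0.0889341 ] [-0.21119462 -0.17134111 -0.38283654]
0.10293714392220313
```

View pics/w10.png

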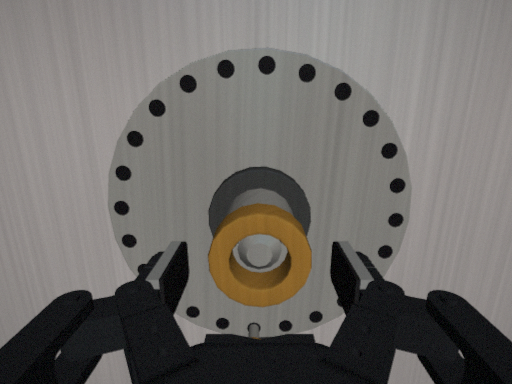

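Released; the ring stays at (260,255), top 103 mm. I retract straight up, then look from beyond the knob.

```bash
python3 -m inch '[[-0.7,[0,0,-0.1],[0,0,0]],[-0.7,[0,0,-0.3],[0,0,0]],[-0.7,[0,0,-0.6],[0,0,0]],[-0.7,[0,0,-1],[0,0,0]],[-0.7,[0,0,-1],[0,0,0]]]' ; python3 -m inch '[[-0.7,[-0.2,0,0],[0,0,0]],[-0.7,[-0.5,0,0],[0,0,0]],[-0.7,[-0.8,0,0],[0,0,0]],[-0.7,[-1,-0.04,0],[0,0,0]],[-0.7,[-1,-0.04,0],[0,0,0]]]';python3 -m inch '[[-0.7,[-0.2,0,0],[0,0,0]],[-0.7,[-0.4,0,0],[0,0,0]],[-0.7,[-0.4,0,0],[0,0,0]],[-0.7,[-0.4,0,0],[0,0,0]]]'
python3 - <<'E'
from h import *
p,d,i,c=take("wrist","w11");s=sense();print(s['tcp_pos'],s['force'])
for n,lo,hi,b in(("ring",.099,.106,[.51,.59,-.14,-.06]),("knob",.12,.135,[.51,.59,-.23,-.16]),("disc",.036,.043,[.43,.67,-.25,.02])):
        M=(c[...,2]>lo)&(c[...,2]<hi)&(c[...,0]>b[0])&(c[...,0]<b[1])&(c[...,1]>b[2])&(c[...,1]<b[3])
        P=c[M];(cx,cy),r=cv2.minEnclosingCircle(P[:,:2].astype(np.float32));print(n,M.sum(),"z",np.median(P[:,2]).round(4),P[:,2].std(),"circ",round(cx,4),round(cy,4),"D",round(2*r,4),"bbox",P.min(0)[:2].round(4),P.max(0)[:2].round(4))
        if n=="ring": print(np.linalg.lstsq(np.c_[P[:,:2]-[.551,-.1026],np.ones(len(P))],P[:,2],rcond=None)[0])
E
```

```text
t: 12.6
tcp_pos: [0.554, -0.1061, 0.195]
tool_rot: [0.707, 0.707, 0.002, 0.006]
force: [0.5, -0.9, 0.6]
finger_gap: 0.846
t: 13.1
tcp_pos: [0.5462, -0.2074, 0.1891]
tool_rot: [0.708, 0.706, -0.0, 0.001]
force: [-0.2, 0.7, -0.1]
finger_gap: 0.851
t: 13.5
tcp_pos: [0.5464, -0.2452, 0.1889]
tool_rot: [0.707, 0.707, 0.0, -0.0]
force: [-0.8, 0.2, 0.0]
finger_gap: 0.846
[ 0.54624599 -0.24454318  0.18881156] [0.2939951 0.2226216 0.4086465]
ring 2074 z 0.1028 0.0012974072469879158 circ 0.5513 -0.106 D 0.0517 bbox [ 0.5258 -0.1313] [ 0.5768 -0.1009]
[ 0.00080913 -0.04598159  0.10192109]
knob 789 z 0.128 0.0013133563634656381 circ 0.547 -0.1971 D 0.023 bbox [ 0.5359 -0.2076] [ 0.5584 -0.1863]
disc 22582 z 0.0401 0.0007610531007422467 circ 0.5511 -0.1028 D 0.2097 bbox [ 0.4468 -0.206 ] [ 0.6557 -0.082 ]
```

View pics/w11.png

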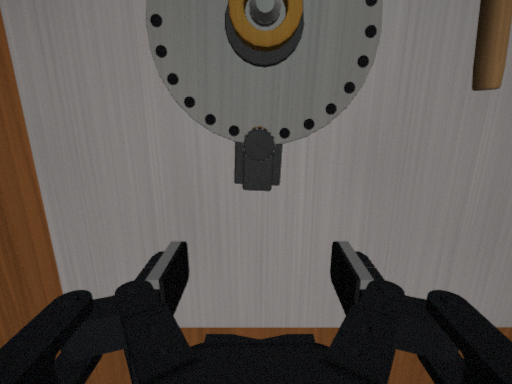

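The view shows the knob at (259,140), on top of the bracket, and the ring on the arbour at (265,12). The knob measures (0.547,-0.197) with its top at 128 mm, consistent over three views. I move over it and descend to TCP z ≈ 0.097.

```bash
python3 -m inch '[[-0.7,[0.2,0,0],[0,0,0]],[-0.7,[0.4,0,0],[0,0,0]],[-0.7,[0.475,-0.003,0.1],[0,0,0]],[-0.7,[0.475,-0.003,0.25],[0,0,0]],[-0.7,[0.475,-0.003,0.45],[0,0,0]],[-0.7,[0.475,-0.003,0.65],[0,0,0]],[-0.7,[0.475,-0.003,0.8],[0,0,0]],[-0.7,[0.475,-0.003,0.9],[0,0,0]],[-0.7,[0.475,-0.003,0.915],[0,0,0]],[-0.7,[0.475,-0.003,0.915],[0,0,0]]]'
python3 - <<'E'
from h import *
p,d,i,c=take("wrist","w12");s=sense();print(s['tcp_pos'],s['force'])
E
```

```text
t: 14.55
tcp_pos: [0.5462, -0.1968, 0.0974]
tool_rot: [0.707, 0.708, -0.0, -0.0]
force: [0.1, 1.0, -0.0]
finger_gap: 0.852
[ 0.5464721  -0.19713293  0.09788071] [-0.40048891  0.35152044  0.04598365]
```

View pics/w12.png

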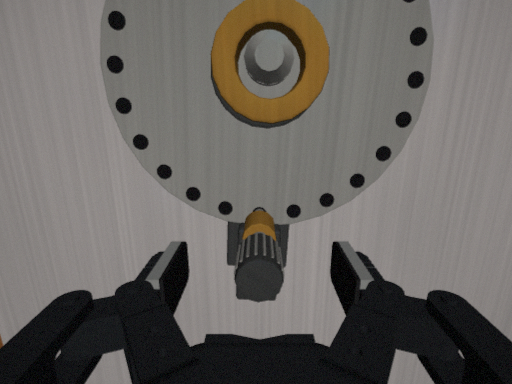

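Knob at (259,272) lies midway between the pads. The ring at (270,60) is round, with the boss in its bore. I close on the knob.

```bash
python3 -m inch '[[-0.2,[0,0,0],[0,0,0]],[0.1,[0,0,0],[0,0,0]],[0.3,[0,0,0],[0,0,0]],[0.5,[0,0,0],[0,0,0]],[1,[0,0,0],[0,0,0]],[1,[0,0,0],[0,0,0]],[1,[0,0,0],[0,0,0]],[1,[0,0,0],[0,0,0]],[1,[0,0,0],[0,0,0]],[1,[0,0,0],[0,0,0]]]' 70
python3 - <<'E'
from h import *
p,d,i,c=take("wrist","w13");s=sense();print(s['tcp_pos'],s['force'],s['finger_gap']*85)
E
```

```text
t: 15.6
tcp_pos: [0.5459, -0.1975, 0.0982]
tool_rot: [0.707, 0.707, -0.0, 0.0]
force: [-1.7, 0.1, 5.9]
finger_gap: 0.239
[ 0.54594841 -0.19743975  0.09816832] [-2.24030992  0.58958988  5.75210004] 20.42443175076826
```

View pics/w13.png

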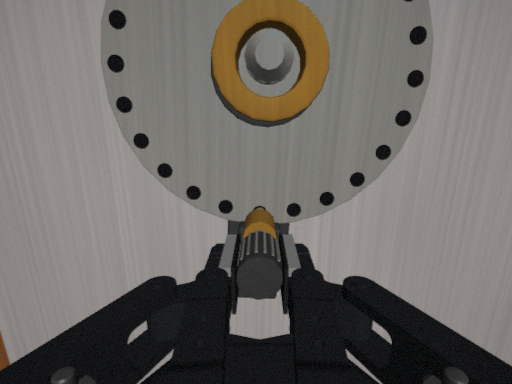

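Gripped at 20.4 mm opening, the same 2 mm under-reading as on the ring, so it fits the 22 mm knob. I pull up.

```bash
python3 -m inch '[[1,[0,0,-0.02],[0,0,0]],[1,[0,0,-0.04],[0,0,0]],[1,[0,0,-0.06],[0,0,0]],[1,[0,0,-0.08],[0,0,0]],[1,[0,0,-0.08],[0,0,0]]]' 80; python3 -m inch '[[1,[0,0,-0.02],[0,0,0]],[1,[0,0,-0.04],[0,0,0]],[1,[0,0,-0.06],[0,0,0]],[1,[0,0,-0.07],[0,0,0]],[1,[0,0,-0.07],[0,0,0]]]'
```

```text
t: 16.15
tcp_pos: [0.5459, -0.1974, 0.1052]
tool_rot: [0.707, 0.707, -0.0, -0.0]
force: [0.2, -2.5, -6.0]
finger_gap: 0.231
t: 16.65
tcp_pos: [0.5459, -0.1974, 0.1125]
tool_rot: [0.707, 0.707, -0.0, -0.0]
force: [-0.1, -2.6, -8.8]
finger_gap: 0.235
```

```bash
python3 -m inch '[[1,[0,0,-0.005],[0,0,0]],[1,[0,0,-0.01],[0,0,0]],[1,[0,0,-0.01],[0,0,0]]]'; python3 -m inch '[[1,[0,0,-0.005],[0,0,0]],[1,[0,0,-0.01],[0,0,0]],[1,[0,0,-0.01],[0,0,0]]]'; python3 -m inch '[[1,[0,0,-0.005],[0,0,0]],[1,[0,0,-0.01],[0,0,0]],[1,[0,0,-0.01],[0,0,0]]]'
```

```text
t: 16.95
tcp_pos: [0.5459, -0.1974, 0.1134]
tool_rot: [0.707, 0.707, -0.0, -0.0]
force: [-0.1, -4.2, -9.0]
finger_gap: 0.232
t: 17.25
tcp_pos: [0.5459, -0.1973, 0.1143]
tool_rot: [0.707, 0.707, -0.0, -0.0]
force: [-0.1, -4.5, -11.6]
finger_gap: 0.231
t: 17.55
tcp_pos: [0.5459, -0.1973, 0.1144]
tool_rot: [0.707, 0.707, -0.0, -0.0]
force: [0.6, -5.8, -17.0]
finger_gap: 0.226
```

Force jumped to 17 N while z stalled at 0.1144, 16.2 mm up, so it is at the stop. I verify with the cameras.

```bash
python3 - <<'E'
from h import *
p,d,i,c=take("wrist","w14");take("top","t14");take("scene","s14");s=sense();print(s['t'],s['tcp_pos'],s['force'],s['finger_gap'])
def rep(n,c,lo,hi,b):
    M=(c[...,2]>lo)&(c[...,2]<hi)&(c[...,0]>b[0])&(c[...,0]<b[1])&(c[...,1]>b[2])&(c[...,1]<b[3]);P=c[M]
    print(n,M.sum(),np.percentile(P[:,2],[5,50,95]).round(4),P.min(0).round(4),P.max(0).round(4));return P
rep("knob",c,.12,.16,[.536,.558,-.207,-.19])
P=rep("ring",c,.1005,.107,[.52,.58,-.132,-.07]);print(np.linalg.lstsq(np.c_[P[:,:2]-[.551,-.1026],np.ones(len(P))],P[:,2],rcond=None)[0], cv2.minEnclosingCircle(P[:,:2].astype(np.float32)))
for t,b in(("t14",(slice(120,260),slice(280,440))),("s14",(slice(100,200),slice(150,280)))):
    q=cv2.imread(f"pics/{t}.png")[b];cv2.imwrite(f"pics/{t}c.png",cv2.resize(q,(400,330),interpolation=cv2.INTER_CUBIC))
cv2.imwrite("pics/c14.png",np.hstack([cv2.imread("pics/t14c.png"),cv2.imread("pics/s14c.png")]))
E
```

```text
17.7 [ 0.54587109 -0.19730493  0.11439183] [  0.94604349  -5.53760511 -16.43388845] 0.23183115055811251
knob 1803 [0.1374 0.1442 0.152 ] [ 0.536 -0.207  0.12 ] [ 0.558  -0.19    0.1531]
ring 6460 [0.1013 0.1029 0.1041] [ 0.526  -0.1312  0.1005] [ 0.5773 -0.08    0.1056]
[-0.00106136 -0.0015175   0.10288595] ((0.5515850186347961, -0.10520414263010025), 0.0260841716080904)
```

View pics/w14.png

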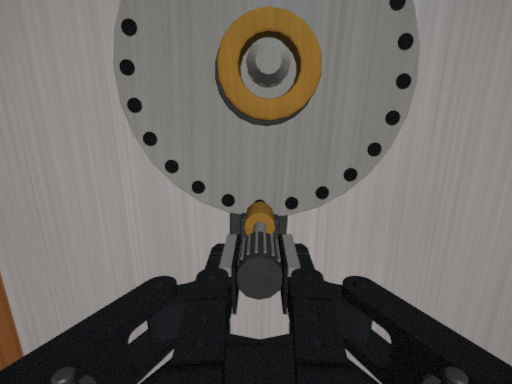

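View pics/c14.png

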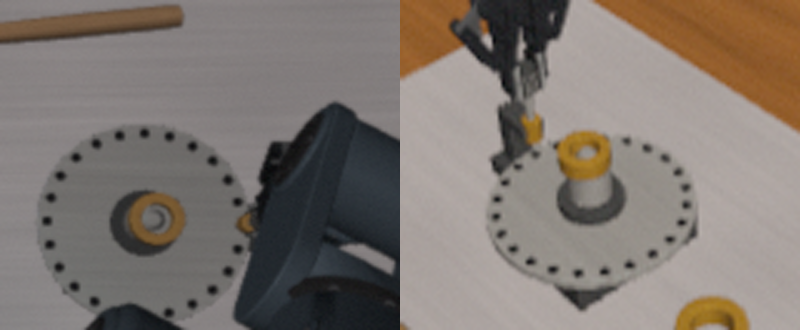

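The ring lies level (tilt about 0.1°) with its top at 102.9 mm and the boss in its bore. The knob top reads 144 mm (128 + 16), and the stem shows between knob and sleeve at (260,228). I let it settle briefly, then hand in.

```bash
python3 -m inch '[[1,[0,0,0],[0,0,0]],[1,[0,0,0],[0,0,0]],[1,[0,0,0],[0,0,0]],[1,[0,0,0],[0,0,0]],[1,[0,0,0],[0,0,0]]]'; python3 -c "
from h import *
s=sense();print(s['tcp_pos'],s['force']);print(sign_off())"
```

```text
t: 18.2
tcp_pos: [0.5459, -0.1973, 0.1144]
tool_rot: [0.707, 0.707, -0.0, -0.0]
force: [0.5, -6.0, -16.9]
finger_gap: 0.233
[ 0.54587809 -0.19731798  0.11437068] [  0.53940612  -5.9694661  -16.87004649]
the job is handed in; nothing more can be done
None
```

The brass ring is seated on the arbour, and the arm is holding the index pin at the top of its travel. I handed the job in at about 18 s of the 46 s allowed.

- **Ring:** I picked the middle-sized ring (measured 49–51 mm across) and lowered it over the boss. The contact force rose to 12 N, then I let go. Afterwards its top read 102.9 mm (expected 103) and its tilt was about 0.1°.
- **Index pin:** I gripped the knob at 80 N and pulled it straight up until it stopped, 16.2 mm by the TCP height. The knob's top then read 144 mm (128 + 16). The pull held steady at about 17 N for the last half second, with no sign of slipping.
- **Other checks:** The ring sits about 2.6 mm off the arbour's axis toward the pin, within the 3.5 mm play. The gripper's opening read about 2 mm small on both grasps. I felt about 6 N of sideways force at the stop. I did not touch the hammer, tub or polishing head, but I did not measure their positions again at the end.

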